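# Raise the telescoping leg of a shaft rest one hole and lay the shaft on it

## Task

Set up the shaft rest for a hardness test: pinch the spring button of the lower, telescoping leg flush with its tube and slide the tube gently up until the button pops out through the next hole, which brings its V-rest about level with the fixed one; then push the tube down with 15 N for half a second to prove that the lock holds, never loading the button in that hole with more than 20 N either way. Then take the steel shaft out of its cradle and lay it gently, without dropping it, centred in both V-rests, leaving the small things around where they are.

Things in the scene. Friction and masses are not known exactly. Their poses are not given: they have to be found in the camera images.
- shaft_rest: Shaft rest, bolted down: grey base plate 90 x 235 x 12 mm (x, y, z) with two upright legs. Origin: centre of the plate's underside, z up, y along the row of legs. Fixed leg (30 mm square tube) at y = -75 mm, telescoping leg (inner post in a sliding sleeve) at y = +75 mm. A V-rest tops each: groove along y, 20 mm long, 45 degree flanks, 20 mm open, 10 mm deep, 27 mm wide outside.
- sleeve (a joint): Height (m) of the sleeve, a 30 mm square aluminium tube, 94 mm long, on the telescoping leg. 0 = as found, resting on the button in its parking hole (12 mm, 2 mm upward play). Next hole: about 0.035, but up to 4 mm more or less, since it sits in a strike plate screwed on through slots; one more hole 30 mm on. Between holes it drags some 3 N and stays put (0.25 kg), but sinks under load. Bottom stop -0.003.
- button (a joint): How far the spring button is pressed in (m): 0 = fully out, 10 mm steel dome 6 mm proud of the sleeve's front, locking it both ways; 0.006 = flush; 0.0075 = tucked behind the wall. Spring 3.5 to 6 N. Held flush, the dome is wedged in fully by the hole's edge when the sleeve is pulled up with 10 to 20 N; it runs behind the wall and snaps out in the next hole, where the sleeve stops hard (1.5 mm play).
- button_tip (a point): Outermost point of the button's dome: on the telescoping leg's centre plane, 95 mm above the bench, 21 mm in front (rest's -x side) of the leg's axis when out. The button sits in the inner post and does not rise with the sleeve. In the front wall below the parking hole: steel strike plate, 1 mm proud, 25 x 50 mm, top edge 24 mm (+-4) below the button at the start.
- adjustable_vee (a point): Bottom of the V groove on the sleeve, at the groove's middle, on the leg's axis: 116 mm above the bench as found, about 151 mm one hole up. The V's topmost edges lie 10 mm higher.
- fixed_vee (a point): Bottom of the V groove of the fixed leg, at the groove's middle, on the leg's axis, 151 mm above the bench.
- cradle: White plastic cradle, bolted down, that holds the shaft: base 56 x 176 x 8 mm with V-blocks at y = -68 and +68 mm, 18 mm long, 40 mm high; free between them. Origin: centre of its underside, z up.
- shaft: Ground steel shaft, about 0.5 kg, 20 mm diameter over its middle 190 mm, 14 mm at both ends, 220 mm long, alike at both ends. Origin at its middle on its axis, y along its axis. At the start it lies in the cradle along the cradle's y, axis 44 mm above the bench; in the V-rests its axis lies 14 mm above the groove bottoms.
- oil_bottle: bystander: small oil bottle, 34 mm diameter, 83 mm high, origin under its centre
- test_block: bystander: flat steel disc, 60 mm diameter, 11 mm high, origin under its centre
- mount: bystander: dark resin-mounted specimen, 31 mm diameter, 21 mm high, origin under its centre
- loupe: bystander: black loupe, 36 mm diameter, 38 mm high, origin under its centre

How it is judged:
By the outcome, as a careful person would: the job done as asked, in the order asked, and still so for the second after the job is handed in, with the robot touching nothing.
It also fails if it takes over 61 s, if anything falls off the work surface, if the arm or the gripper's body presses on something with over 40 N, if the wrist force passes 120 N, or if a joint passes its speed limit or range.

## Robot

A 7-joint arm with a two-finger parallel gripper is mounted at the origin on a cart in front of the work surface, level with it; the furniture and walls round the work are solid. World frame = base frame: x ahead of the robot, y to its left, z up, the work surface at z = 0. Lengths are in m, angles in rad, forces in N, time in s.
With the tool pointing down it reaches from about 0.4 to 0.875 m from the base axis. Payload 19.3 kg.
Tool frame: the origin (TCP) lies midway between the tips of the shut fingers; the grasp point (between the pads) lies bot.grip_point_offset behind it (bot.grip_point_offset is the distance from the TCP to the grasp point, in m); z points along the fingers, y is the direction in which the jaws open and shut (so a half turn about z gives the same grasp; the last joint's range is limited). The gripper opens to 85 mm and grips with 20 to 120 N. Pads are 22 mm wide; open, the fingers measure 114 mm over their backs; the gripper's body (76 mm by 85 mm) begins 54 mm behind the grasp point. The pads swing forward as they close: fully open they stand 13 mm farther back than shut.
Start: joints at [-1.405, 0.521, -0.036, 1.599, 0.021, 1.021, -0.113], TCP at [0.146, 0.608, 0.231] pointing down, gripper open.
Joint ranges: [-2.91, 2.91], [-0.3, 2.13], [-1.5, 1.42], [0.17, 2.43], [-1.26, 4.41], [0.16, 1.93], [-2.52, 2.52]. Speed limits (rad/s): [1.89, 1.89, 2.39, 2.39, 3.01, 3.01, 3.01].

## Interface

Orientations are given as [roll, pitch, yaw] about the fixed x, y, z axes, in that order (R = Rz(yaw) Ry(pitch) Rx(roll)).
In Python, from workcell import bot gives the robot as it stands.
- The arm moves only by the tool servo_tool, never from a script. Its argument "rows" is a list that holds one entry, the list of rows, each a list of 6 numbers: the shift along the tool's x, y, z in cm, then the turn, a rotation vector about the tool's x, y, z in degrees. A call has 1 to 5 rows; each row shifts and turns the commanded pose from where the row before left it, along the tool's axes as they then stand; what a row does not reach is not made up. A row lasts 1/8 s, in which the tool goes at most 62.5 mm and 10.7 degrees, less where a joint would pass 70% of its speed; a pose out of reach is approached as far as the arm can. A call is refused whole if a number of a shift passes 6.25 or a number of a turn 10.7, either way. A call with a gripper value outside its range is refused whole. "grip" is the opening, from -1 (shut) to 1 (fully open), so that 0 is half open, set as the call begins (left out, the last holds). The fingers move at their own pace and stop on an object; "squeeze" is the grip in N (left out, the last holds). Time passes only in rows, so rows that do not move let the fingers close. It gives the time, the measured TCP pose, the force and the opening at its end, in the units of the state.
- bot.observe(): the state, without advancing time (a new reading comes with each control period).
- bot.grab_frame(name): name is "scene" or "top" or "wrist"; returns a dict with "image" (384x512x3 uint8, red, green, blue), "K" (3x3 intrinsics, pixels), "dist" ([k1, k2, p1, p2, k3] as OpenCV has them; the pictures are not rectified), "R" (3x3) and "t" (3): a world point X has camera coordinates R X + t; the wrist camera has in their place "mount" (4x4, takes a point from camera to tool coordinates, whose origin is the TCP and whose axes are the flange's). Camera axes: x right, y down, z forward; pixel columns grow to the right and rows downward; lengths in m; the calibration is good to about 2 mm. A picture is of the moment at which its call begins: read the wrist's pose just before it. There is no depth.
- bot.job_done(): hands the job in, once; it reports no verdict.
The state is a dict: "clock": time; "qpos": joint angles; "qd": joint speeds; "joint_efforts": joint torques, N m; "position": TCP position; "tool_rot": TCP orientation; "force": force on the tool from outside, world axes, zero at the start; "moment": the same for the moment, N m; "grip_width": finger opening in m.
Only numpy, scipy, OpenCV 4.12 (cv2) and the standard library are available. Lean on these libraries where they do the work, as an engineer would, in place of code of your own. Each camera call takes 0.05 s, during which the arm holds its last target.

## Working session

There is one attempt and no reset: what is moved stays moved. The work goes in short steps, Python scripts to look and compute and a tool call to move; the robot and the scene stay as the last step left them, time stands still between calls to the robot, and variables do not carry over. Pictures are saved under pics/ and viewed, and the job is handed in when it is done.

Besides the shell and the picture viewer there is one more tool, called as a command line: name --argument value ..., lists and objects as JSON in quotes. servo_tool: Moves the arm, as the interface text tells. Its arguments: {"type":"object","properties":{"rows":{"type":"array"},"grip":{"type":"number"},"squeeze":{"type":"number"}},"required":["rows"]}

```bash
ls; mkdir -p pics
python3 - <<'E'
from workcell import bot
import cv2
o=bot.observe();print(o);print(bot.grip_point_offset)
for n in ["scene","top","wrist"]:
    f=bot.grab_frame(n);cv2.imwrite(f"pics/{n}0.png",f["image"][:,:,::-1])
    print(n,f["K"],f["dist"],f.get("R"),f.get("t"),f.get("mount"))
    import pickle;pickle.dump(f,open(f"pics/{n}0.pkl","wb"))
E
```

```text
pics
{'clock': 0.0, 'qpos': array([-1.40520369,  0.52202439, -0.03629524,  1.60000732,  0.02121668,
        1.02110067, -0.11277667]), 'qd': array([-0.00068387,  0.00010124,  0.00074031, -0.00012731, -0.00155056,
        0.00052814,  0.00036117]), 'joint_efforts': array([-9.95120390e-04, -9.27110624e+01,  1.97940677e+00, -3.69931626e+01,
        1.77298504e-02,  8.27784272e-03,  4.43123554e-05]), 'position': array([0.14598827, 0.60736079, 0.23071988]), 'tool_rot': array([-3.14044361e+00,  1.12837708e-04,  2.90579427e+00]), 'force': array([-0.35220086,  0.68630736, -0.08589734]), 'moment': array([-0.02238389, -0.00918498, -0.00833309]), 'grip_width': 0.08522741316184976}
0.0187
scene [[440.9881348    0.         256.16241572]
 [  0.         440.9881348  186.01139645]
 [  0.           0.           1.        ]] [-0.17435235  0.          0.          0.          0.        ] [[ 0.76147811 -0.64805696  0.01316296]
 [-0.46534524 -0.5606997  -0.6848866 ]
 [ 0.451226    0.51540083 -0.72853077]] [-0.4257411   0.33662504  1.0827446 ] None
top [[366.35768194   0.         247.36851808]
 [  0.         366.35768194 194.77439634]
 [  0.           0.           1.        ]] [-0.11037834  0.          0.          0.          0.        ] [[ 0.0171307  -0.99958481 -0.02316772]
 [-0.98678802 -0.0131687  -0.1614806 ]
 [ 0.16110847  0.02562791 -0.98660391]] [-0.01432972  0.54136231  0.91714995] None
wrist [[282.63373916   0.         252.68220295]
 [  0.         282.63373916 188.2822252 ]
 [  0.           0.           1.        ]] [-0.06697496  0.          0.          0.          0.        ] None None [[-3.56300201e-04 -9.49792868e-01 -3.12879181e-01  8.04628836e-02]
 [ 9.99999835e-01 -1.97367182e-04 -5.39640254e-04 -6.88635740e-04]
 [ 4.50794382e-04 -3.12879321e-01  9.49792781e-01 -1.42773985e-01]
 [ 0.00000000e+00  0.00000000e+00  0.00000000e+00  1.00000000e+00]]
```

View pics/scene0.png

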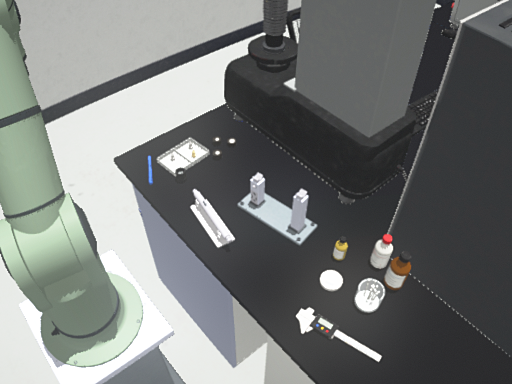

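View pics/top0.png

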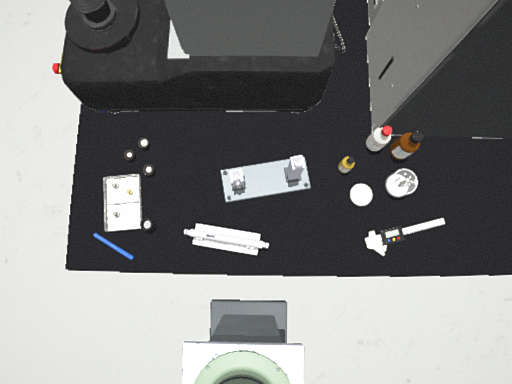

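View pics/wrist0.png

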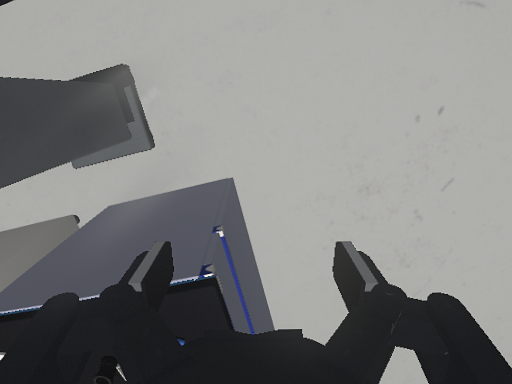

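The scene view shows the telescoping (shorter) leg at about (258,190) and the fixed leg at (300,210). The cradle with the shaft is at (212,218). Next I zoom in to measure.

```bash
cat > h.py <<'E'
import numpy as np,cv2,pickle
from scipy.spatial.transform import Rotation as Ro
def ray(f,uv,pose=None):
    n=cv2.undistortPoints(np.array(uv,float).reshape(-1,1,2),f["K"],np.array(f["dist"])).reshape(-1,2)
    d=np.c_[n,np.ones(len(n))]
    if f.get("R") is not None: return -f["R"].T@f["t"], d@f["R"]
    M=f["mount"];Rt=Ro.from_euler('xyz',pose[1]).as_matrix()
    return Rt@M[:3,3]+pose[0], d@M[:3,:3].T@Rt.T
def onz(f,uv,z,pose=None):
    c,d=ray(f,uv,pose); return c+d*((z-c[2])/d[:,2])[:,None]
def proj(f,X,pose=None):
    X=np.array(X,float).reshape(-1,3)
    if f.get("R") is not None: R,t=f["R"],f["t"]
    else:
        M=f["mount"];Rt=Ro.from_euler('xyz',pose[1]).as_matrix()
        Rc=Rt@M[:3,:3];c=Rt@M[:3,3]+pose[0];R=Rc.T;t=-R@c
    return cv2.projectPoints(X,cv2.Rodrigues(R)[0],t,f["K"],np.array(f["dist"]))[0].reshape(-1,2)
def shot(name,tag):
    from workcell import bot
    o=bot.observe();f=bot.grab_frame(name);f=dict(f);f["pose"]=(o["position"],o["tool_rot"])
    pickle.dump(f,open(f"pics/{tag}.pkl","wb"));cv2.imwrite(f"pics/{tag}.png",f["image"][:,:,::-1]);return f
def load(tag): return pickle.load(open(f"pics/{tag}.pkl","rb"))
def crop(f,x0,y0,x1,y1,s,out):
    im=cv2.resize(f["image"][y0:y1,x0:x1,::-1],None,fx=s,fy=s,interpolation=cv2.INTER_CUBIC);cv2.imwrite(f"pics/{out}.png",im)
E
python3 - <<'E'
from h import *
f=load("top0");crop(f,170,140,330,260,5,"topc")
f=load("scene0");crop(f,180,160,330,260,5,"scenec")
E
```

```text
(no output)
```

View pics/topc.png

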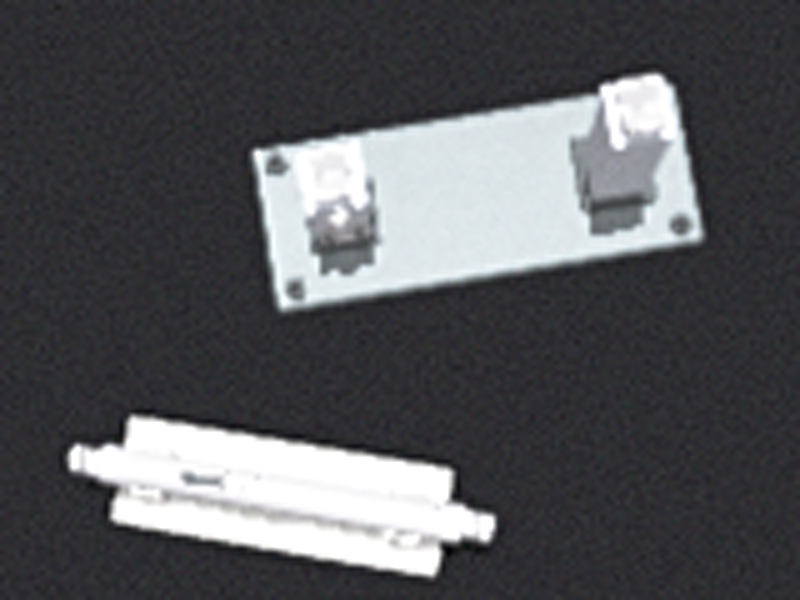

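View pics/scenec.png

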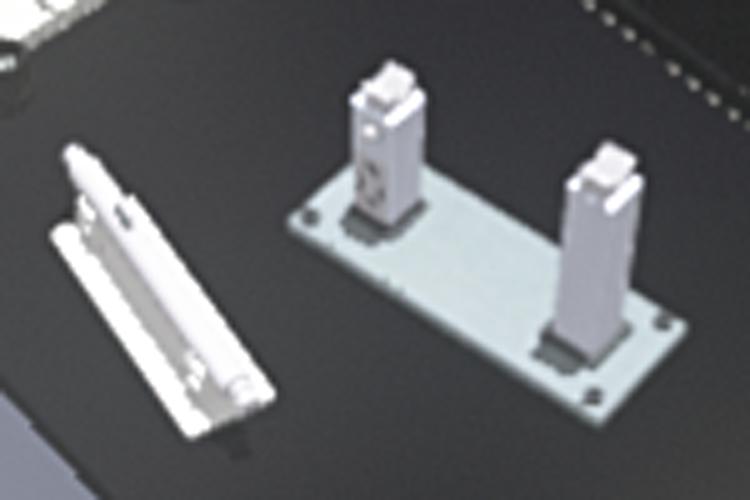

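Run:
```python
from h import *
f=load("top0")
P=lambda L:[((u+.5)/5-.5+170,(v+.5)/5-.5+140) for u,v in L]
pl=onz(f,P([(252,148),(703,238),(282,310)]),.012);print("plate",pl)
c=(pl[0]+pl[1])/2;d=pl[2]-pl[1];
yd=(pl[2]-pl[1]);print("len",np.linalg.norm(yd),np.linalg.norm(pl[0]-pl[2]))
yaw=np.arctan2(-yd[0],yd[1]);print("c",c,"yaw",np.degrees(yaw))
cr=onz(f,P([(110,518),(437,577),(452,468),(128,415)]),.008);print("cradle",cr.mean(0),[np.linalg.norm(cr[i]-cr[(i+1)%4]) for i in range(4)])
yd=cr[0]-cr[1]+cr[3]-cr[2];print(np.degrees(np.arctan2(-yd[0],yd[1])))
s=onz(f,P([(68,457),(495,527)]),.046);print("shaft",s,s.mean(0),np.linalg.norm(s[0]-s[1]));yd=s[0]-s[1];print(np.degrees(np.arctan2(-yd[0],yd[1])))
R=Ro.from_euler('z',yaw).as_matrix()
for p in [(0,75,.126),(0,-75,.161)]:
    X=c+R@np.array([0,p[1]/1000,0]);X[2]=p[2];print(X,proj(f,X), proj(load("scene0"),X))
g=load("scene0")
Q=lambda L:[((u+.5)/5-.5+180,(v+.5)/5-.5+160) for u,v in L]
pl=onz(g,Q([(287,225),(600,425),(687,325)]),.012);print("scene plate",pl,(pl[0]+pl[2])/2,np.linalg.norm(pl[0]-pl[1]))
yd=pl[0]-pl[1];print(np.degrees(np.arctan2(-yd[0],yd[1])))
```

```text
plate [[ 0.61698251  0.07127108  0.012     ]
 [ 0.569858   -0.17572173  0.012     ]
 [ 0.52721939  0.05230603  0.012     ]]
len 0.23197998278743046 0.09174471108383289
c [ 0.59342026 -0.05222533  0.012     ] yaw 10.59135245765038
cradle [0.42798825 0.05071558 0.008     ] [np.float64(0.17815242168293927), np.float64(0.058455075138275144), np.float64(0.17733916021244822), np.float64(0.05615069036266139)]
-8.682417571418805
shaft [[ 0.44360779  0.1589445   0.046     ]
 [ 0.41149879 -0.06277608  0.046     ]] [0.42755329 0.04808421 0.046     ] 0.22403349382736193
-8.240138558005897
[0.57963503 0.0214969  0.126     ] [[235.47297332 173.61383226]] [[257.33688377 175.03501138]]
[ 0.60720548 -0.12594756  0.161     ] [[297.99658591 159.59405398]] [[301.27383038 191.41431654]]
scene plate [[ 0.5248099   0.04961853  0.012     ]
 [ 0.56698863 -0.17946383  0.012     ]
 [ 0.65632179 -0.16083921  0.012     ]] [ 0.59056584 -0.05561034  0.012     ] 0.2329329808362543
10.43248134229563
```

```bash
cat >> h.py <<'E'
def plan(tgt,yaw_deg,n,pitchroll=None,show=True,cur=None):
    """n rows to target pos (tool down, yaw)"""
    from workcell import bot
    o=bot.observe();p=np.array(o["position"]);R=Ro.from_euler('xyz',o["tool_rot"])
    T=Ro.from_euler('xyz',[np.pi,0,np.radians(yaw_deg)])
    rv=(R.inv()*T).as_rotvec();step=Ro.from_rotvec(rv/n);d=(np.array(tgt)-p)/n
    print("clock",o["clock"],"pos",p.round(4),"rot",np.degrees(o["tool_rot"]).round(2),"F",o["force"].round(2),"w",round(o["grip_width"],4))
    for i in range(n):
        print((R.inv().apply(d)*100).round(2).tolist()+np.degrees(rv/n).round(2).tolist()); R=R*step
E
python3 - <<'E'
from h import *
plan([.578,.02,.25],100.5,14)
E
```

```text
clock 0.15 pos [0.146  0.6074 0.2309] rot [-179.95    0.    166.49] F [ 0.24 -0.21  0.47] w 0.0851
[-3.98, -3.36, -0.13, -0.0, 0.0, 4.71]
[-4.24, -3.02, -0.13, -0.0, 0.0, 4.71]
[-4.48, -2.66, -0.13, -0.0, 0.0, 4.71]
[-4.68, -2.28, -0.13, -0.0, 0.0, 4.71]
[-4.85, -1.89, -0.13, -0.0, 0.0, 4.71]
[-4.99, -1.49, -0.14, -0.0, 0.0, 4.71]
[-5.1, -1.07, -0.14, -0.0, 0.0, 4.71]
[-5.17, -0.65, -0.14, -0.0, 0.0, 4.71]
[-5.2, -0.22, -0.14, -0.0, 0.0, 4.71]
[-5.2, 0.21, -0.14, -0.0, 0.0, 4.71]
[-5.17, 0.63, -0.14, -0.0, 0.0, 4.71]
[-5.1, 1.06, -0.14, -0.0, 0.0, 4.71]
[-5.0, 1.47, -0.14, -0.0, 0.0, 4.71]
[-4.86, 1.88, -0.14, -0.0, 0.0, 4.71]
```

servo_tool --rows '[[[-4.0,-3.4,-0.13,0,0,4.7],[-4.2,-3.0,-0.13,0,0,4.7],[-4.5,-2.7,-0.13,0,0,4.7],[-4.7,-2.3,-0.13,0,0,4.7],[-4.85,-1.9,-0.13,0,0,4.7]]]'

```text
clock: 0.78
position: [0.301, 0.3956, 0.2378]
tool_rot: [3.142, -0.0, 2.493]
force: [0.6, 1.4, 0.4]
grip_width: 0.0856
```

servo_tool --rows '[[[-5.0,-1.5,-0.13,0,0,4.7],[-5.1,-1.1,-0.13,0,0,4.7],[-5.2,-0.65,-0.13,0,0,4.7],[-5.2,-0.2,-0.13,0,0,4.7],[-5.2,0.2,-0.13,0,0,4.7]]]'

```text
clock: 1.4
position: [0.4558, 0.1857, 0.2444]
tool_rot: [3.141, -0.0, 2.083]
force: [1.2, 1.4, 0.2]
grip_width: 0.0855
```

Run:
```python
from h import *
plan([.578,.02,.25],100.5,5)
```

```text
clock 1.4 pos [0.4558 0.1857 0.2444] rot [ 1.7999e+02 -1.0000e-02  1.1934e+02] F [1.2  1.38 0.18] w 0.0855
[-4.09, 0.51, -0.11, 0.0, -0.0, 3.77]
[-4.04, 0.77, -0.11, 0.0, -0.0, 3.77]
[-3.98, 1.04, -0.11, 0.0, -0.0, 3.77]
[-3.91, 1.3, -0.11, 0.0, -0.0, 3.77]
[-3.81, 1.55, -0.11, 0.0, -0.0, 3.77]
```

servo_tool --rows '[[[-4.1,0.5,-0.1,0,0,3.8],[-4.0,0.8,-0.1,0,0,3.8],[-4.0,1.0,-0.1,0,0,3.8],[-3.9,1.3,-0.1,0,0,3.8],[-3.8,1.55,-0.1,0,0,3.8]]]'

```text
clock: 2.02
position: [0.5778, 0.0208, 0.2492]
tool_rot: [-3.141, -0.0, 1.752]
force: [-0.1, 0.4, -0.3]
grip_width: 0.085
```

servo_tool --rows '[[[0,0,0,0,0,0]]]'

```text
clock: 2.15
position: [0.578, 0.019, 0.249]
tool_rot: [-3.141, 0.001, 1.749]
force: [0.0, -0.6, -0.7]
grip_width: 0.0857
```

Run:
```python
from h import *
f=shot("wrist","w1");print(f["pose"]);shot("scene","s1")
```

```text
(array([0.57804863, 0.01901022, 0.24902012]), array([-3.14137662e+00,  1.46580569e-03,  1.74918098e+00]))
```

View pics/w1.png

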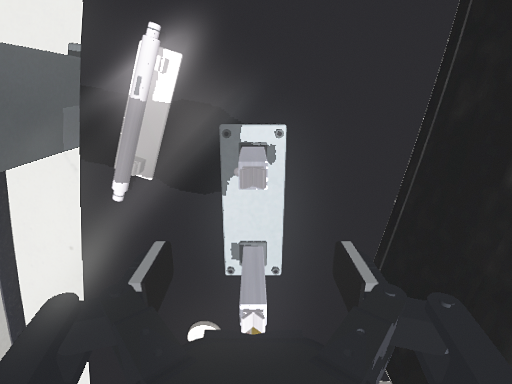

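Run:
```python
from h import *
f=load("w1")
for p in [(.578,.02,.126),(.6055,-.128,.161),(.578,.019,.249)]: print(p,proj(f,p,f["pose"]))
crop(f,210,115,300,335,3.5,"w1c")
```

```text
(0.578, 0.02, 0.126) [[253.31096518 179.48814142]]
(0.6055, -0.128, 0.161) [[254.07972142 326.95646794]]
(0.578, 0.019, 0.249) [[253.40147246 242.71760208]]
```

View pics/w1c.png

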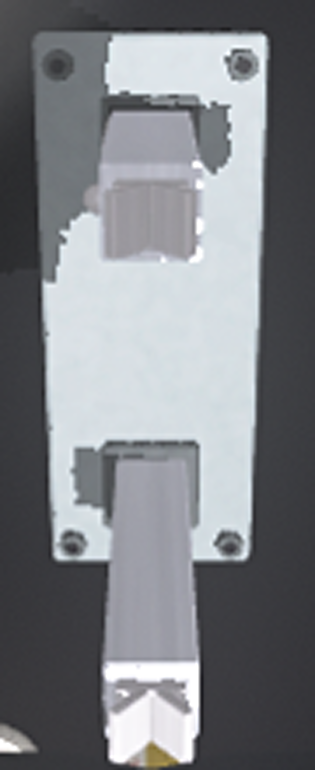

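Run:
```python
from h import *
f=load("w1");ps=f["pose"]
P=lambda L:[((u+.5)/3.5-.5+210,(v+.5)/3.5-.5+115) for u,v in L]
pl=onz(f,P([(33,32),(268,33),(250,561),(55,562)]),.012,ps);print(pl,pl.mean(0))
print([np.linalg.norm(pl[i]-pl[(i+1)%4]) for i in range(4)])
yd=pl[0]+pl[1]-pl[2]-pl[3];yaw=np.arctan2(-yd[0],yd[1]);print(np.degrees(yaw))
c=pl.mean(0);print(c+.075*np.array([-np.sin(yaw),np.cos(yaw),0]))
print("V",onz(f,P([(105,183),(195,183),(197,262),(103,262),]),.126,ps).round(4),onz(f,P([(149,183),(149,258)]),.116,ps))
print("fixedV",onz(f,P([(150,690)]),.151,ps))
# shaft ends
print(onz(f,[(153.5,23),(118,200)],.044,ps))
s=onz(f,[(153.5,23),(118,200)],.044,ps);yd=s[0]-s[1];print(s.mean(0),np.linalg.norm(yd),np.degrees(np.arctan2(-yd[0],yd[1])))
crop(f,100,10,200,210,3,"w1s")
```

```text
[[ 0.52606197  0.05425266  0.012     ]
 [ 0.61344655  0.06959941  0.012     ]
 [ 0.65568899 -0.16088023  0.012     ]
 [ 0.56870954 -0.17708586  0.012     ]] [ 0.59097676 -0.0535285   0.012     ]
[np.float64(0.08872196547177227), np.float64(0.23431877086118064), np.float64(0.0884762516664755), np.float64(0.23523674062104077)]
10.415664188040207
[0.57741766 0.02023565 0.012     ]
V [[0.5627 0.0301 0.126 ]
 [0.5872 0.0345 0.126 ]
 [0.5922 0.012  0.126 ]
 [0.5659 0.0073 0.126 ]] [[0.57512929 0.02981066 0.116     ]
 [0.57912721 0.00752615 0.116     ]]
fixedV [[ 0.6018959  -0.11734689  0.151     ]]
[[ 0.44034111  0.15596904  0.044     ]
 [ 0.4096836  -0.06388909  0.044     ]]
[0.42501236 0.04603997 0.044     ] 0.22198531847439887 -7.938265964609198
```

View pics/w1s.png

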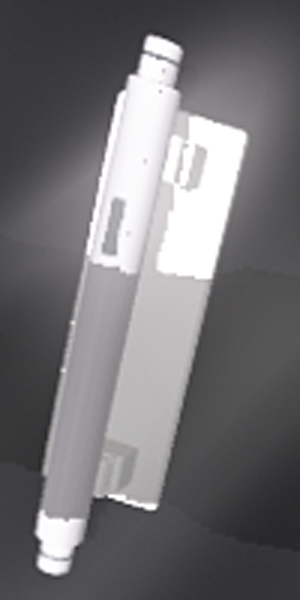

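Run:
```python
from h import *
plan([.5773,.0195,.079],100.4,5)
```

```text
clock 2.25 pos [0.5769 0.0219 0.2489] rot [-1.7995e+02 -1.0000e-02  1.0048e+02] F [ 0.88 -0.02  0.42] w 0.0853
[-0.05, 0.0, 3.4, -0.01, -0.0, 0.02]
[-0.05, 0.0, 3.4, -0.01, -0.0, 0.02]
[-0.05, 0.0, 3.4, -0.01, -0.0, 0.02]
[-0.05, 0.0, 3.4, -0.01, -0.0, 0.02]
[-0.05, -0.0, 3.4, -0.01, -0.0, 0.02]
```

servo_tool --rows '[[[0,0,3.4,0,0,0],[0,0,3.4,0,0,0],[0,0,3.4,0,0,0],[0,0,3.4,0,0,0],[0,0,3.4,0,0,0]]]'

```text
clock: 2.88
position: [0.5767, 0.0233, 0.0784]
tool_rot: [3.142, -0.001, 1.756]
force: [1.2, 0.0, -0.2]
grip_width: 0.0856
```

Run:
```python
from h import *
for i in range(3):
  plan([.5773,.0195,.079],100.4,1)
  f=shot("wrist","w2")
g=shot("scene","s2");crop(g,215,150,325,240,6,"s2c")
```

```text
clock 2.875 pos [0.5767 0.0233 0.0784] rot [ 1.8000e+02 -4.0000e-02  1.0061e+02] F [ 1.18  0.04 -0.22] w 0.0856
[-0.39, -0.01, -0.06, 0.0, -0.04, 0.21]
clock 2.925 pos [0.5747 0.0232 0.0745] rot [-1.7973e+02 -4.0000e-02  1.0062e+02] F [-4.1  -0.73 -6.62] w 0.0855
[-0.42, 0.19, -0.45, -0.27, -0.04, 0.22]
clock 2.975 pos [0.575  0.023  0.0767] rot [-1.7972e+02 -5.0000e-02  1.0059e+02] F [-0.43  0.16  1.24] w 0.0857
[-0.39, 0.16, -0.24, -0.28, -0.04, 0.19]
```

View pics/w2.png

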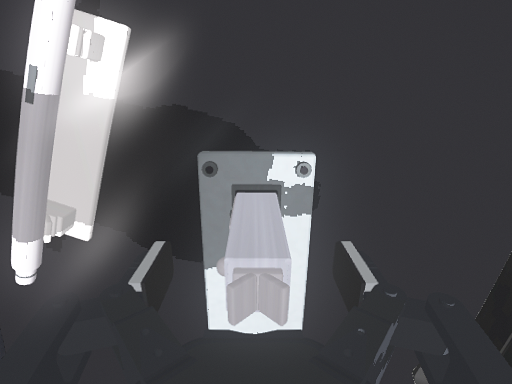

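View pics/s2c.png

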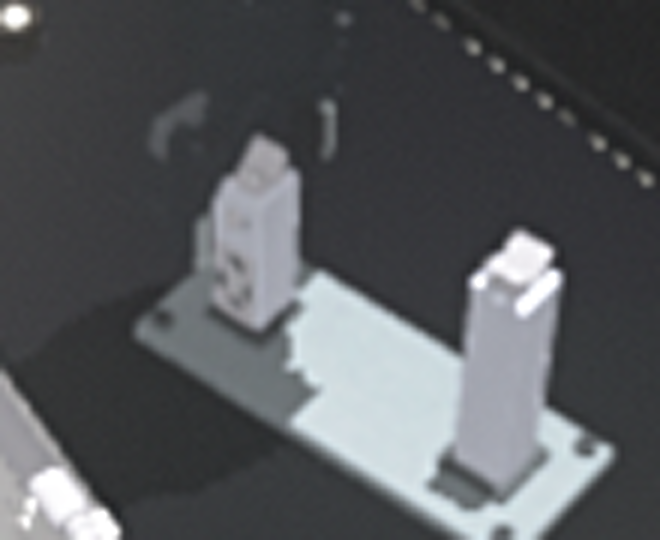

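servo_tool --rows '[[[-0.3,0.1,-0.1,0,0,0],[0,0,0,0,0,0]]]'

```text
clock: 3.32
position: [0.5794, 0.019, 0.0816]
tool_rot: [3.14, 0.0, 1.754]
force: [-0.4, 0.6, -0.3]
grip_width: 0.0851
```

Run:
```python
from h import *
plan([.5773,.0195,.079],100.4,1)
f=shot("wrist","w3")
plan([.5773,.0195,.079],100.4,1)
ps=f["pose"]
crop(f,120,180,400,345,2.8,"w3c")
```

```text
clock 3.325 pos [0.5794 0.019  0.0816] rot [1.7989e+02 1.0000e-02 1.0048e+02] F [-0.43  0.6  -0.32] w 0.0851
[0.09, -0.2, 0.26, 0.11, 0.01, 0.08]
clock 3.375 pos [0.5792 0.0191 0.0813] rot [179.91   0.   100.49] F [-0.92 -0.27  0.24] w 0.0856
[0.07, -0.18, 0.23, 0.09, 0.0, 0.09]
```

View pics/w3c.png

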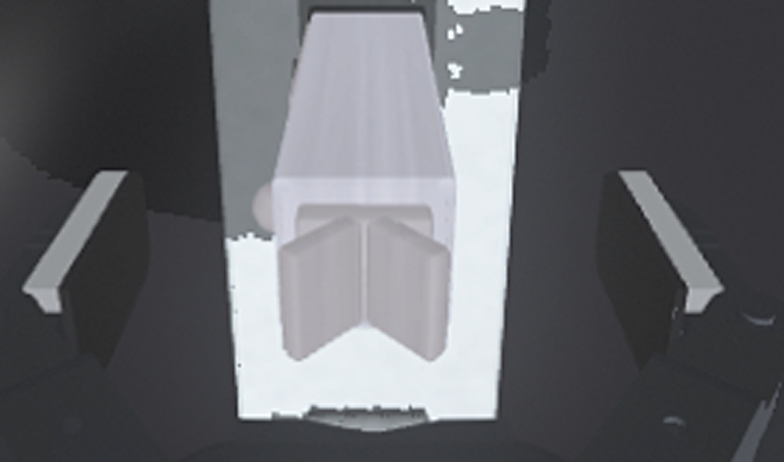

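servo_tool --rows '[[[0.05,-0.17,0.15,0,0,0],[0,0,0,0,0,0]]]' --grip 0.1 --squeeze 30

```text
clock: 3.62
position: [0.5767, 0.0194, 0.0788]
tool_rot: [-3.141, -0.0, 1.754]
force: [-0.4, 0.4, -0.2]
grip_width: 0.0518
```

servo_tool --rows '[[[0,0,0,0,0,0]]]'

```text
clock: 3.75
position: [0.5769, 0.0193, 0.0788]
tool_rot: [-3.141, 0.0, 1.754]
force: [0.6, -0.6, 0.0]
grip_width: 0.0469
```

Run:
```python
from h import *
plan([.5773,.0195,.080],100.4,1)
f=shot("wrist","w4")
crop(f,120,180,400,345,2.8,"w4c")
```

```text
clock 3.75 pos [0.5769 0.0193 0.0788] rot [-179.99    0.    100.49] F [ 0.6  -0.61  0.04] w 0.0469
[0.01, 0.05, -0.12, -0.01, 0.0, 0.09]
```

View pics/w4c.png

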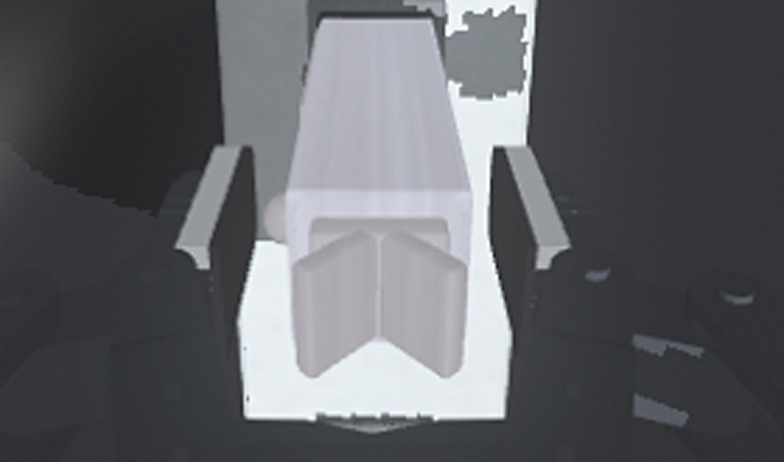

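servo_tool --rows '[[[0,0.05,-0.05,0,0,0],[0,0,0,0,0,0]]]' --grip -0.12 --squeeze 30

```text
clock: 4.05
position: [0.577, 0.0193, 0.0792]
tool_rot: [-3.141, -0.0, 1.754]
force: [-3.4, 0.4, 0.1]
grip_width: 0.0376
```

servo_tool --rows '[[[0,0,0,0,0,0],[0,0,0,0,0,0],[0,0,0,0,0,0]]]' --grip -1 --squeeze 30

```text
clock: 4.42
position: [0.5778, 0.0195, 0.0794]
tool_rot: [3.141, 0.0, 1.754]
force: [3.0, -1.1, -1.3]
grip_width: 0.0296
```

Run:
```python
from h import *
plan([.5773,.0195,.080],100.4,1)
f=shot("wrist","w5")
crop(f,120,150,400,345,2.8,"w5c")
```

```text
clock 4.425 pos [0.5778 0.0195 0.0794] rot [1.7996e+02 1.0000e-02 1.0049e+02] F [ 3.03 -1.1  -1.26] w 0.0296
[0.01, -0.05, -0.06, 0.04, 0.01, 0.09]
```

View pics/w5c.png

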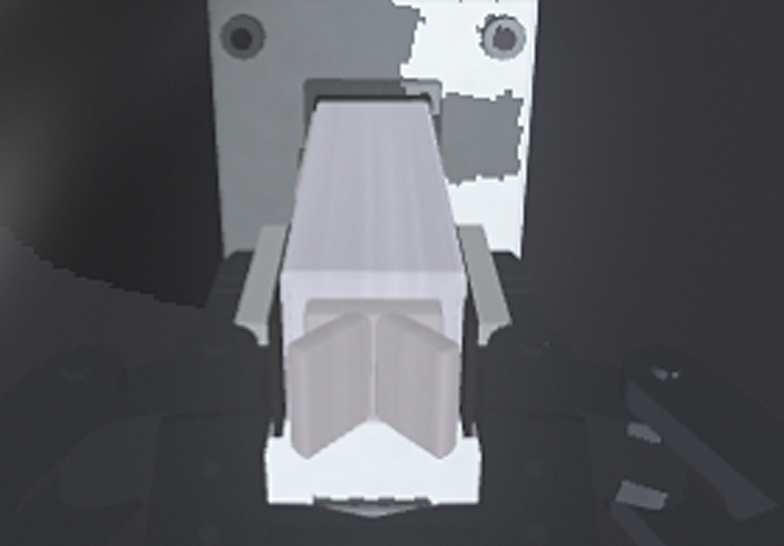

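Both pads are flat on the tube (width 29.6 mm), so the button is pressed flush. Next I pull up slowly.

servo_tool --rows '[[[0,0,-0.1,0,0,0],[0,0,-0.1,0,0,0],[0,0,0,0,0,0]]]'

```text
clock: 4.85
position: [0.5778, 0.0194, 0.0813]
tool_rot: [3.141, 0.0, 1.754]
force: [4.5, 1.0, -4.6]
grip_width: 0.0297
```

servo_tool --rows '[[[0,0,-0.1,0,0,0],[0,0,0,0,0,0]]]'

```text
clock: 5.1
position: [0.5778, 0.0195, 0.0823]
tool_rot: [3.141, 0.0, 1.754]
force: [4.7, -0.2, -3.4]
grip_width: 0.0293
```

servo_tool --rows '[[[0,0,-0.1,0,0,0],[0,0,0,0,0,0]]]'

```text
clock: 5.35
position: [0.5778, 0.0194, 0.0833]
tool_rot: [3.141, 0.0, 1.754]
force: [5.6, 1.2, -3.9]
grip_width: 0.0295
```

servo_tool --rows '[[[0,0,-0.1,0,0,0],[0,0,-0.1,0,0,0],[0,0,0,0,0,0]]]'

```text
clock: 5.72
position: [0.5778, 0.0195, 0.0852]
tool_rot: [3.141, 0.0, 1.754]
force: [6.0, 0.7, -5.9]
grip_width: 0.0294
```

servo_tool --rows '[[[0,0,-0.1,0,0,0],[0,0,-0.1,0,0,0],[0,0,0,0,0,0]]]'

```text
clock: 6.1
position: [0.5778, 0.0195, 0.0875]
tool_rot: [3.141, 0.0, 1.754]
force: [4.6, -0.3, -1.2]
grip_width: 0.0294
```

Run:
```python
from h import *
plan([.5773,.0195,.080],100.4,1)
f=shot("wrist","w6")
crop(f,120,150,400,345,2.8,"w6c")
```

```text
clock 6.1 pos [0.5778 0.0195 0.0875] rot [1.7996e+02 1.0000e-02 1.0049e+02] F [ 4.61 -0.3  -1.23] w 0.0294
[0.01, -0.05, 0.75, 0.04, 0.01, 0.09]
```

View pics/w6c.png

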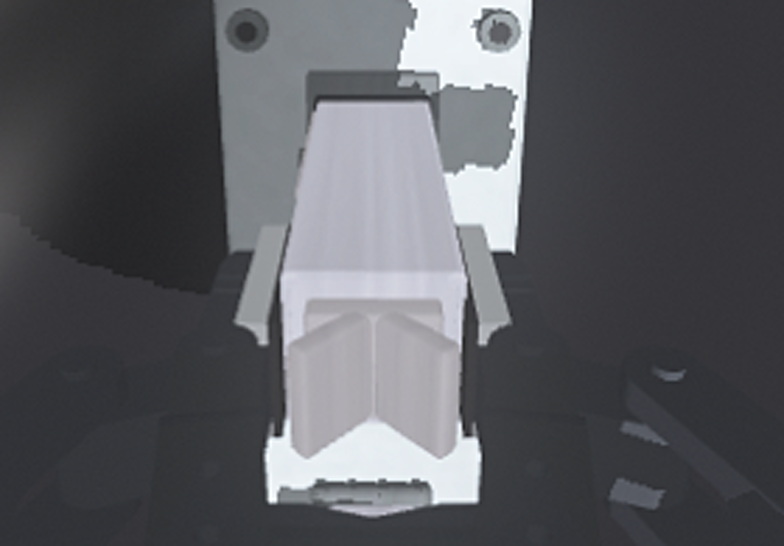

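servo_tool --rows '[[[0,0,-0.2,0,0,0],[0,0,-0.2,0,0,0],[0,0,-0.2,0,0,0],[0,0,-0.2,0,0,0],[0,0,-0.2,0,0,0]]]'

```text
clock: 6.78
position: [0.5778, 0.0195, 0.0973]
tool_rot: [3.141, 0.0, 1.754]
force: [7.5, -0.1, -6.0]
grip_width: 0.0298
```

servo_tool --rows '[[[0,0,-0.2,0,0,0],[0,0,-0.2,0,0,0],[0,0,-0.2,0,0,0],[0,0,-0.2,0,0,0],[0,0,0,0,0,0]]]'

```text
clock: 7.4
position: [0.5778, 0.0195, 0.1055]
tool_rot: [3.141, 0.0, 1.754]
force: [5.4, -0.3, -0.3]
grip_width: 0.0293
```

Run:
```python
from h import *
plan([.5773,.0195,.080],100.4,1)
f=shot("scene","s3");crop(f,225,140,305,220,7,"s3c")
f=shot("wrist","w7");crop(f,120,150,400,345,2.8,"w7c")
```

```text
clock 7.4 pos [0.5778 0.0195 0.1055] rot [1.7995e+02 1.0000e-02 1.0049e+02] F [ 5.39 -0.27 -0.27] w 0.0293
[0.01, -0.05, 2.55, 0.05, 0.01, 0.09]
```

View pics/s3c.png

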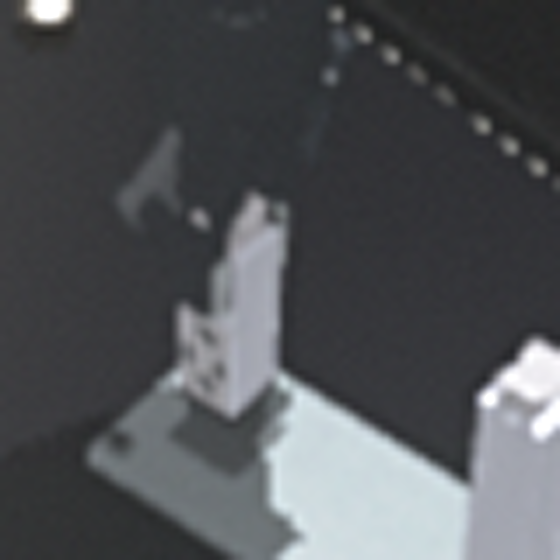

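View pics/w7c.png

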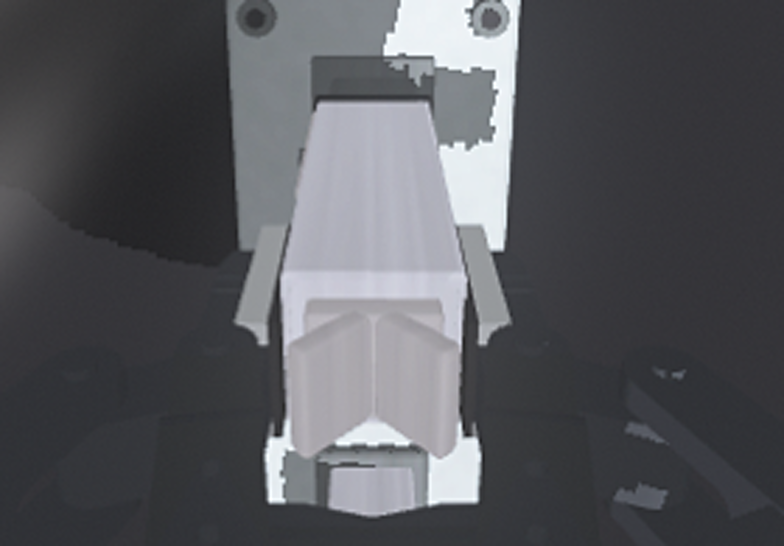

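servo_tool --rows '[[[0,0,-0.1,0,0,0],[0,0,-0.1,0,0,0],[0,0,-0.1,0,0,0],[0,0,0,0,0,0]]]'

```text
clock: 8.0
position: [0.5778, 0.0195, 0.1086]
tool_rot: [3.141, 0.0, 1.754]
force: [5.1, 1.3, 1.9]
grip_width: 0.0294
```

servo_tool --rows '[[[0,0,-0.05,0,0,0],[0,0,-0.05,0,0,0],[0,0,0,0,0,0]]]'

```text
clock: 8.38
position: [0.5778, 0.0195, 0.1095]
tool_rot: [3.141, 0.0, 1.754]
force: [6.0, 0.6, -0.9]
grip_width: 0.0297
```

servo_tool --rows '[[[0,0,-0.05,0,0,0],[0,0,-0.05,0,0,0]]]'

```text
clock: 8.62
position: [0.5778, 0.0195, 0.1107]
tool_rot: [3.141, 0.0, 1.754]
force: [4.3, 1.7, 5.4]
grip_width: 0.0294
```

servo_tool --rows '[[[0,0,-0.05,0,0,0],[0,0,-0.05,0,0,0]]]'

```text
clock: 8.88
position: [0.5778, 0.0194, 0.1117]
tool_rot: [3.141, 0.0, 1.754]
force: [4.5, 0.8, 4.5]
grip_width: 0.0294
```

servo_tool --rows '[[[0,0,-0.05,0,0,0],[0,0,0,0,0,0]]]'

```text
clock: 9.12
position: [0.5778, 0.0195, 0.1121]
tool_rot: [3.141, 0.0, 1.754]
force: [5.3, 0.8, 3.0]
grip_width: 0.0292
```

servo_tool --rows '[[[0,0,-0.05,0,0,0],[0,0,0,0,0,0]]]'

```text
clock: 9.38
position: [0.5778, 0.0195, 0.1124]
tool_rot: [3.141, 0.0, 1.754]
force: [6.0, 1.6, -0.8]
grip_width: 0.0299
```

servo_tool --rows '[[[0,0,-0.05,0,0,0],[0,0,0,0,0,0]]]'

```text
clock: 9.62
position: [0.5778, 0.0195, 0.1128]
tool_rot: [3.141, 0.0, 1.754]
force: [7.6, 1.0, -2.9]
grip_width: 0.0298
```

servo_tool --rows '[[[0,0,-0.05,0,0,0],[0,0,0,0,0,0]]]'

```text
clock: 9.88
position: [0.5778, 0.0195, 0.1133]
tool_rot: [3.141, 0.0, 1.754]
force: [7.9, 1.1, -3.0]
grip_width: 0.0299
```

servo_tool --rows '[[[0,0,-0.05,0,0,0],[0,0,0,0,0,0]]]'

```text
clock: 10.12
position: [0.5778, 0.0195, 0.1138]
tool_rot: [3.141, 0.0, 1.754]
force: [7.2, 0.5, -2.9]
grip_width: 0.0298
```

servo_tool --rows '[[[0,0,-0.05,0,0,0],[0,0,0,0,0,0]]]'

```text
clock: 10.38
position: [0.5778, 0.0195, 0.1143]
tool_rot: [3.141, 0.0, 1.754]
force: [7.5, 1.1, -2.9]
grip_width: 0.0295
```

Run:
```python
from h import *
f=shot("scene","s4");crop(f,225,140,305,220,7,"s4c")
f=shot("wrist","w8");crop(f,120,150,400,345,2.8,"w8c")
```

```text
(no output)
```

View pics/s4c.png

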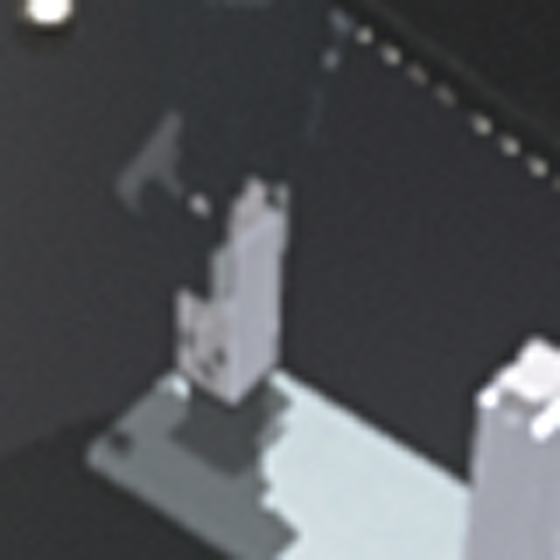

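View pics/w8c.png

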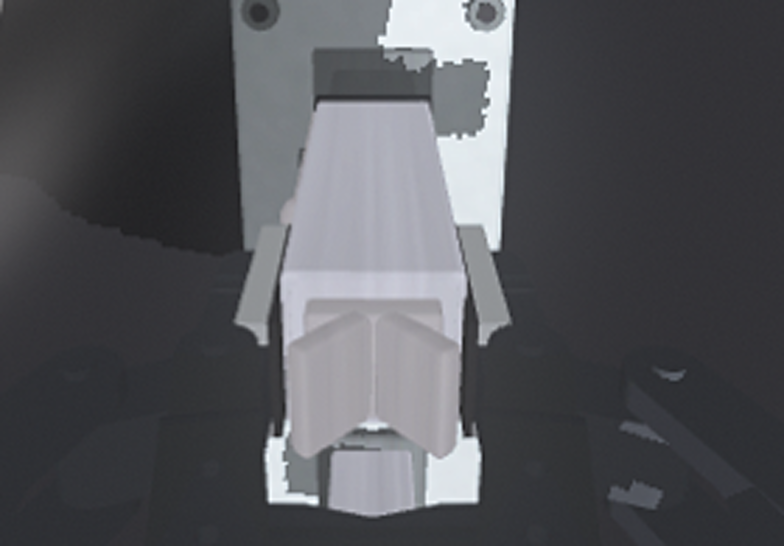

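The button has popped out: there is a bump left of the tube at crop (288,212), below the pads. Next is the push-down test.

servo_tool --rows '[[[0,0,0.05,0,0,0],[0,0,0,0,0,0]]]' --squeeze 50

```text
clock: 10.72
position: [0.5778, 0.0195, 0.1138]
tool_rot: [3.141, 0.0, 1.754]
force: [7.9, 0.7, -3.1]
grip_width: 0.0293
```

servo_tool --rows '[[[0,0,0.05,0,0,0],[0,0,0,0,0,0]]]'

```text
clock: 10.98
position: [0.5778, 0.0195, 0.1133]
tool_rot: [3.141, 0.0, 1.754]
force: [7.6, 1.2, -2.0]
grip_width: 0.0294
```

servo_tool --rows '[[[0,0,0.03,0,0,0],[0,0,0,0,0,0]]]'

```text
clock: 11.22
position: [0.5778, 0.0194, 0.113]
tool_rot: [3.141, 0.0, 1.754]
force: [7.4, 0.1, -1.9]
grip_width: 0.0293
```

servo_tool --rows '[[[0,0,0.03,0,0,0],[0,0,0,0,0,0]]]'

```text
clock: 11.48
position: [0.5778, 0.0194, 0.1127]
tool_rot: [3.141, 0.0, 1.754]
force: [7.1, 0.9, -1.9]
grip_width: 0.0291
```

servo_tool --rows '[[[0,0,0.03,0,0,0],[0,0,0,0,0,0]]]'

```text
clock: 11.72
position: [0.5778, 0.0195, 0.1125]
tool_rot: [3.141, 0.0, 1.754]
force: [7.5, 0.8, -1.8]
grip_width: 0.0291
```

servo_tool --rows '[[[0,0,0.03,0,0,0],[0,0,0,0,0,0]]]'

```text
clock: 11.98
position: [0.5778, 0.0194, 0.1122]
tool_rot: [3.141, 0.0, 1.754]
force: [6.4, 1.2, 0.5]
grip_width: 0.0295
```

servo_tool --rows '[[[0,0,0.02,0,0,0],[0,0,0,0,0,0]]]'

```text
clock: 12.22
position: [0.5778, 0.0195, 0.1121]
tool_rot: [3.141, 0.0, 1.754]
force: [6.3, 1.0, 2.8]
grip_width: 0.0295
```

servo_tool --rows '[[[0,0,0.02,0,0,0],[0,0,0,0,0,0]]]'

```text
clock: 12.48
position: [0.5778, 0.0195, 0.112]
tool_rot: [3.141, 0.0, 1.754]
force: [5.6, 1.4, 3.7]
grip_width: 0.0292
```

servo_tool --rows '[[[0,0,0.05,0,0,0],[0,0,0,0,0,0]]]'

```text
clock: 12.72
position: [0.5778, 0.0195, 0.1117]
tool_rot: [3.141, -0.0, 1.754]
force: [4.3, 1.4, 7.4]
grip_width: 0.0295
```

servo_tool --rows '[[[0,0,0.03,0,0,0],[0,0,0,0,0,0]]]'

```text
clock: 12.98
position: [0.5779, 0.0194, 0.1115]
tool_rot: [3.14, -0.0, 1.754]
force: [3.8, 1.1, 10.2]
grip_width: 0.0289
```

servo_tool --rows '[[[0,0,0.04,0,0,0],[0,0,0,0,0,0]]]'

```text
clock: 13.22
position: [0.5779, 0.0195, 0.1113]
tool_rot: [3.14, -0.0, 1.754]
force: [2.3, 1.1, 13.7]
grip_width: 0.0292
```

servo_tool --rows '[[[0,0,0.02,0,0,0],[0,0,0,0,0,0]]]'

```text
clock: 13.48
position: [0.5779, 0.0195, 0.1112]
tool_rot: [3.14, -0.0, 1.754]
force: [0.5, 1.4, 16.7]
grip_width: 0.0294
```

servo_tool --rows '[[[0,0,0,0,0,0]]]'

```text
clock: 13.6
position: [0.5779, 0.0195, 0.1112]
tool_rot: [3.14, -0.0, 1.754]
force: [1.9, 1.1, 17.2]
grip_width: 0.0296
```

servo_tool --rows '[[[0,0,-0.01,0,0,0],[0,0,0,0,0,0]]]'

```text
clock: 13.85
position: [0.5779, 0.0195, 0.1113]
tool_rot: [3.14, -0.0, 1.754]
force: [2.7, 1.9, 14.5]
grip_width: 0.0291
```

servo_tool --rows '[[[0,0,0,0,0,0]]]'

```text
clock: 13.98
position: [0.5779, 0.0195, 0.1112]
tool_rot: [3.14, -0.0, 1.754]
force: [2.3, 1.7, 15.1]
grip_width: 0.0295
```

servo_tool --rows '[[[0,0,0,0,0,0]]]'

```text
clock: 14.1
position: [0.5779, 0.0195, 0.1113]
tool_rot: [3.14, -0.0, 1.754]
force: [1.2, 1.8, 13.9]
grip_width: 0.0292
```

servo_tool --rows '[[[0,0,0,0,0,0]]]'

```text
clock: 14.22
position: [0.5779, 0.0195, 0.1112]
tool_rot: [3.14, -0.0, 1.754]
force: [2.4, 1.5, 15.6]
grip_width: 0.0291
```

servo_tool --rows '[[[0,0,0,0,0,0],[0,0,0,0,0,0]]]'

```text
clock: 14.48
position: [0.5779, 0.0195, 0.1112]
tool_rot: [3.14, -0.0, 1.754]
force: [2.2, 0.8, 14.6]
grip_width: 0.0292
```

servo_tool --rows '[[[0,0,0.006,0,0,0],[0,0,0,0,0,0]]]'

```text
clock: 14.72
position: [0.5779, 0.0194, 0.1112]
tool_rot: [3.14, -0.0, 1.754]
force: [1.8, 1.3, 17.3]
grip_width: 0.0294
```

servo_tool --rows '[[[0,0,0,0,0,0]]]'

```text
clock: 14.85
position: [0.5779, 0.0195, 0.1112]
tool_rot: [3.14, -0.0, 1.754]
force: [1.2, 2.2, 16.3]
grip_width: 0.0296
```

servo_tool --rows '[[[0,0,0,0,0,0]]]'

```text
clock: 14.98
position: [0.5779, 0.0194, 0.1112]
tool_rot: [3.14, -0.0, 1.754]
force: [0.7, 0.5, 15.9]
grip_width: 0.0294
```

servo_tool --rows '[[[0,0,0,0,0,0]]]'

```text
clock: 15.1
position: [0.5779, 0.0195, 0.1112]
tool_rot: [3.14, -0.0, 1.754]
force: [1.5, 0.4, 16.3]
grip_width: 0.0293
```

servo_tool --rows '[[[0,0,0,0,0,0]]]'

```text
clock: 15.22
position: [0.5779, 0.0195, 0.1112]
tool_rot: [3.14, -0.0, 1.754]
force: [1.2, 1.0, 15.4]
grip_width: 0.0294
```

servo_tool --rows '[[[0,0,0,0,0,0]]]'

```text
clock: 15.35
position: [0.5779, 0.0195, 0.1112]
tool_rot: [3.14, -0.0, 1.754]
force: [1.7, 1.0, 16.0]
grip_width: 0.0294
```

servo_tool --rows '[[[0,0,0,0,0,0]]]'

```text
clock: 15.48
position: [0.5779, 0.0194, 0.1112]
tool_rot: [3.14, -0.0, 1.754]
force: [0.8, 1.2, 16.1]
grip_width: 0.0293
```

servo_tool --rows '[[[0,0,-0.06,0,0,0],[0,0,-0.06,0,0,0],[0,0,0,0,0,0]]]'

```text
clock: 15.85
position: [0.5778, 0.0194, 0.1119]
tool_rot: [3.141, 0.0, 1.754]
force: [4.9, 0.9, 6.1]
grip_width: 0.0293
```

servo_tool --rows '[[[0,0,0,0,0,0],[0,0,0,0,0,0],[0,0,0,0,0,0]]]' --grip 0.3

```text
clock: 16.23
position: [0.5771, 0.0194, 0.1114]
tool_rot: [-3.141, -0.0, 1.754]
force: [0.3, 0.2, -0.3]
grip_width: 0.0554
```

Run:
```python
from h import *
plan([.5773,.0195,.080],100.4,1)
f=shot("wrist","w9");crop(f,120,150,400,345,2.8,"w9c")
```

```text
clock 16.225 pos [0.5771 0.0194 0.1114] rot [-179.96   -0.    100.49] F [ 0.26  0.21 -0.27] w 0.0554
[0.01, 0.03, 3.14, -0.04, -0.0, 0.09]
```

View pics/w9c.png

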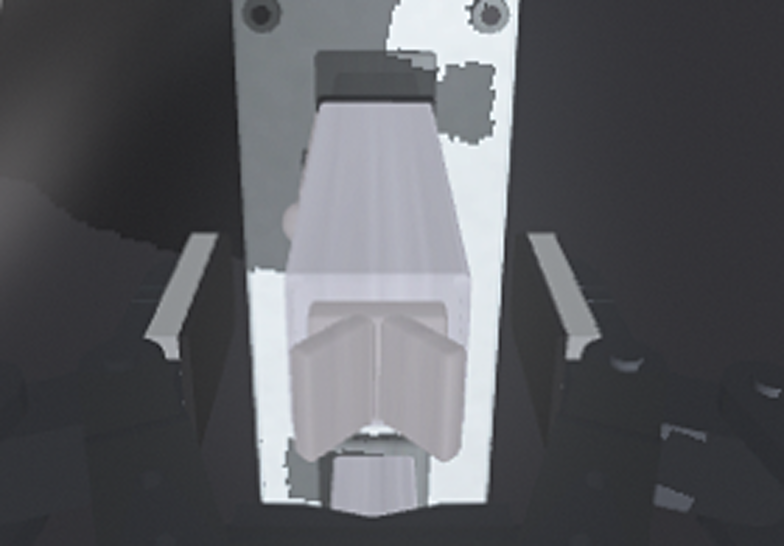

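servo_tool --rows '[[[0,0,-4,0,0,0],[0,0,-5,0,0,0],[0,0,-1.5,0,0,0]]]' --grip 1

```text
clock: 16.65
position: [0.5783, 0.0193, 0.2192]
tool_rot: [3.138, 0.0, 1.754]
force: [0.1, 1.3, -0.5]
grip_width: 0.0855
```

Run:
```python
from h import *
plan([.4265,.047,.16],81.8,5)
```

```text
clock 16.65 pos [0.5783 0.0193 0.2192] rot [179.8    0.   100.48] F [ 0.13  1.27 -0.48] w 0.0855
[1.1, -2.89, 1.17, 0.04, -0.01, 3.74]
[0.91, -2.95, 1.18, 0.04, -0.01, 3.74]
[0.71, -3.01, 1.18, 0.04, -0.01, 3.74]
[0.51, -3.04, 1.18, 0.04, -0.01, 3.74]
[0.32, -3.07, 1.18, 0.04, -0.01, 3.74]
```

servo_tool --rows '[[[1.1,-2.9,0.5,0,0,3.7],[0.9,-2.95,0.8,0,0,3.7],[0.7,-3.0,1.2,0,0,3.7],[0.5,-3.05,1.5,0,0,3.7],[0.3,-3.05,1.9,0,0,3.7]]]'

```text
clock: 17.27
position: [0.4243, 0.0465, 0.1569]
tool_rot: [-3.141, 0.0, 1.429]
force: [0.5, 1.0, -0.9]
grip_width: 0.0852
```

servo_tool --rows '[[[0,0,0,0,0,0],[0,0,0,0,0,0]]]'

```text
clock: 17.52
position: [0.4261, 0.0464, 0.1576]
tool_rot: [3.141, 0.0, 1.432]
force: [-0.8, -1.0, -0.1]
grip_width: 0.0855
```

Run:
```python
from h import *
f=shot("wrist","w10");print(f["pose"])
```

```text
(array([0.42605139, 0.04640997, 0.15762817]), array([3.14128339e+00, 9.03557761e-05, 1.43177240e+00]))
```

View pics/w10.png

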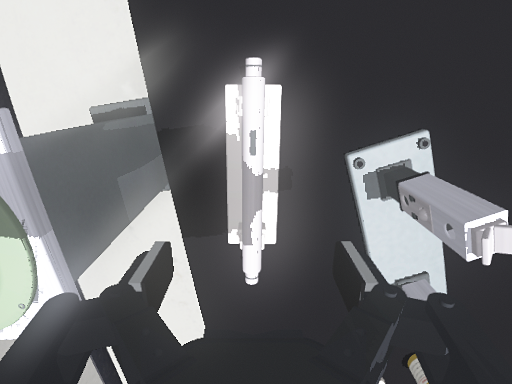

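Run:
```python
from h import *
f=load("w10");ps=f["pose"]
s=onz(f,[(254,58),(251.5,284)],.044,ps);yd=s[0]-s[1];print(s,s.mean(0),np.linalg.norm(yd),np.degrees(np.arctan2(-yd[0],yd[1])))
b=onz(f,[(226,85),(280,85),(276,243),(228,243)],.008,ps);print("base",b.mean(0),np.linalg.norm(b[0]-b[1]),np.linalg.norm(b[1]-b[2]))
crop(f,215,50,295,290,3,"w10c")
crop(f,340,120,512,300,4,"w10d")
plan([.4265,.047,.16],81.8,1)
```

```text
[[ 0.44228109  0.15550203  0.044     ]
 [ 0.4087165  -0.06655213  0.044     ]] [0.4254988  0.04447495 0.044     ] 0.22457656420107544 -8.595473453797277
base [0.42604122 0.04933395 0.008     ] 0.05295847171736917 0.17392931376478454
clock 17.575 pos [0.4263 0.0463 0.1577] rot [179.96  -0.    82.02] F [-0.02 -0.16  1.  ] w 0.0851
[0.07, 0.01, -0.23, 0.04, -0.0, 0.22]
```

View pics/w10c.png

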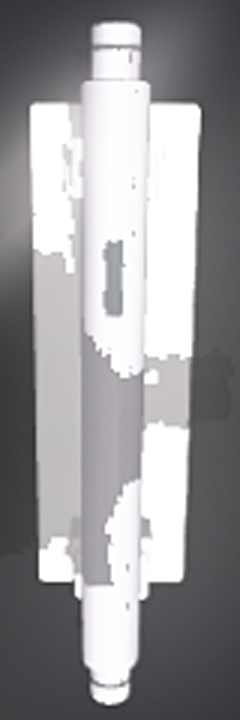

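View pics/w10d.png

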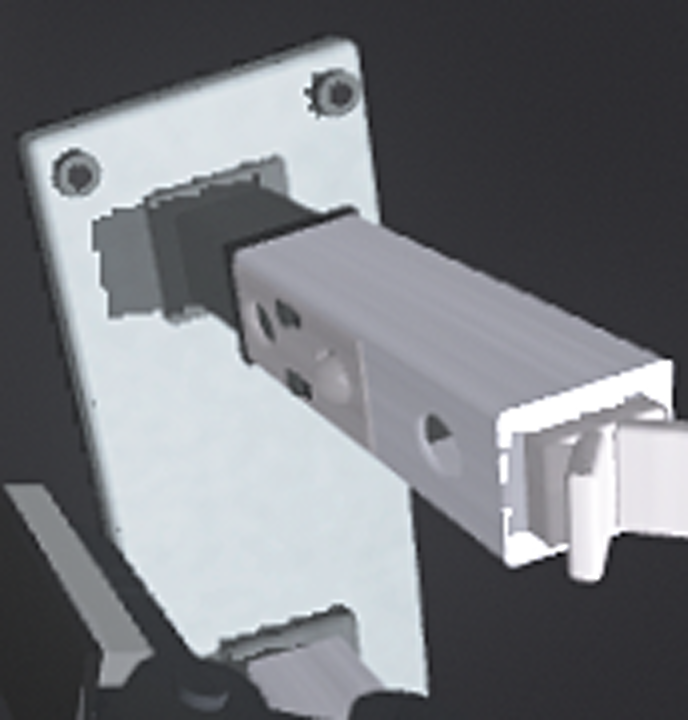

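Run:
```python
from h import *
plan([.426,.0467,.0260],81.6,5)
```

```text
clock 17.575 pos [0.4263 0.0463 0.1577] rot [179.96  -0.    82.02] F [-0.02 -0.16  1.  ] w 0.0851
[0.01, -0.01, 2.63, 0.01, -0.0, 0.08]
[0.01, -0.01, 2.63, 0.01, -0.0, 0.08]
[0.01, -0.01, 2.63, 0.01, -0.0, 0.08]
[0.01, -0.01, 2.63, 0.01, -0.0, 0.08]
[0.01, -0.01, 2.63, 0.01, -0.0, 0.08]
```

servo_tool --rows '[[[0,0,2.6,0,0,0.1],[0,0,2.6,0,0,0.1],[0,0,2.6,0,0,0.1],[0,0,2.6,0,0,0.1],[0,0,2.0,0,0,0]]]'

```text
clock: 18.2
position: [0.4262, 0.0462, 0.0326]
tool_rot: [3.141, -0.0, 1.424]
force: [-0.3, -0.2, -0.4]
grip_width: 0.0852
```

servo_tool --rows '[[[0,0,0.4,0,0,0],[0,0,0,0,0,0],[0,0,0,0,0,0]]]' --grip -0.2

```text
clock: 18.58
position: [0.4261, 0.0465, 0.0302]
tool_rot: [3.14, -0.0, 1.424]
force: [-0.2, 0.4, -0.9]
grip_width: 0.0345
```

Run:
```python
from h import *
plan([.426,.0467,.0260],81.6,1)
f=shot("wrist","w11")
```

```text
clock 18.575 pos [0.4261 0.0465 0.0302] rot [ 1.7994e+02 -3.0000e-02  8.1590e+01] F [-0.17  0.38 -0.93] w 0.0345
[0.02, -0.02, 0.42, 0.06, -0.03, -0.01]
```

View pics/w11.png

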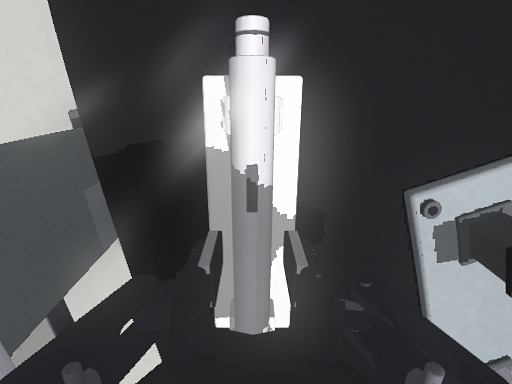

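servo_tool --rows '[[[0,0,0.4,0,0,0],[0,0,0,0,0,0]]]'

```text
clock: 18.88
position: [0.4255, 0.0465, 0.0255]
tool_rot: [-3.142, -0.0, 1.424]
force: [1.4, -0.1, 0.8]
grip_width: 0.0342
```

servo_tool --rows '[[[0,0,0,0,0,0],[0,0,0,0,0,0],[0,0,0,0,0,0],[0,0,0,0,0,0]]]' --grip -1 --squeeze 60

```text
clock: 19.38
position: [0.4256, 0.0464, 0.0257]
tool_rot: [3.141, -0.0, 1.424]
force: [-0.1, -0.4, 6.3]
grip_width: 0.0182
```

servo_tool --rows '[[[0,0,-0.5,0,0,0],[0,0,-1,0,0,0],[0,0,-2,0,0,0],[0,0,-2,0,0,0]]]'

```text
clock: 19.88
position: [0.4254, 0.0463, 0.0816]
tool_rot: [-3.141, 0.0, 1.424]
force: [0.3, -0.1, -4.6]
grip_width: 0.0183
```

Run:
```python
from h import *
plan([.426,.0467,.0260],81.6,1)
f=shot("wrist","w12");crop(f,180,0,330,384,1.5,"w12c")
g=shot("scene","s5");crop(g,170,150,330,250,4.5,"s5c")
```

```text
clock 19.875 pos [0.4254 0.0463 0.0816] rot [-179.98    0.     81.58] F [ 0.31 -0.09 -4.64] w 0.0183
[0.05, 0.06, 5.56, -0.02, 0.0, -0.02]
```

View pics/w12.png

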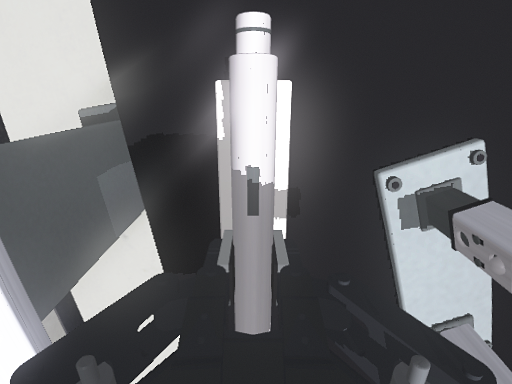

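View pics/s5c.png

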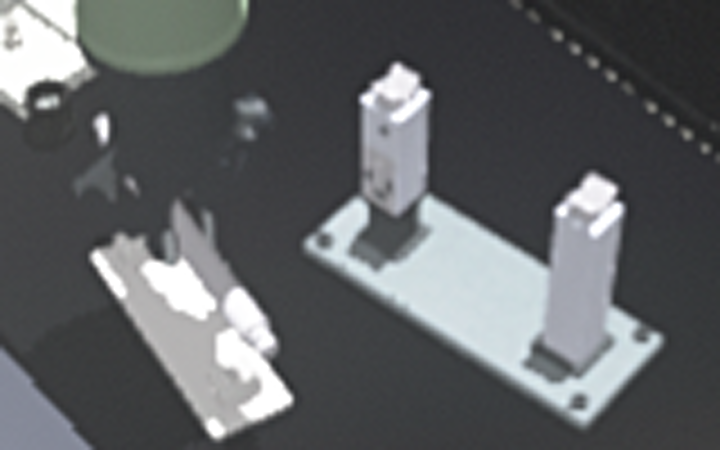

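Run:
```python
from h import *
f=load("w12");ps=f["pose"]
Rt=Ro.from_euler('xyz',ps[1]).as_matrix()
zax=ps[0][2]+.0183
for uv,dz in [((253,12.5),.007),((253,54),.010),((253,29),.007)]:
    X=onz(f,[uv],zax+dz,ps)[0]; print(uv,Rt.T@(X-ps[0]))
crop(f,220,5,290,75,8,"w12e")
```

```text
(253, 12.5) [ 1.09673823e-01 -8.03105312e-05 -2.53075105e-02]
(253, 54) [ 9.47269562e-02 -8.53481090e-05 -2.83064827e-02]
(253, 29) [ 1.03973814e-01 -8.09080066e-05 -2.53071189e-02]
```

View pics/w12e.png

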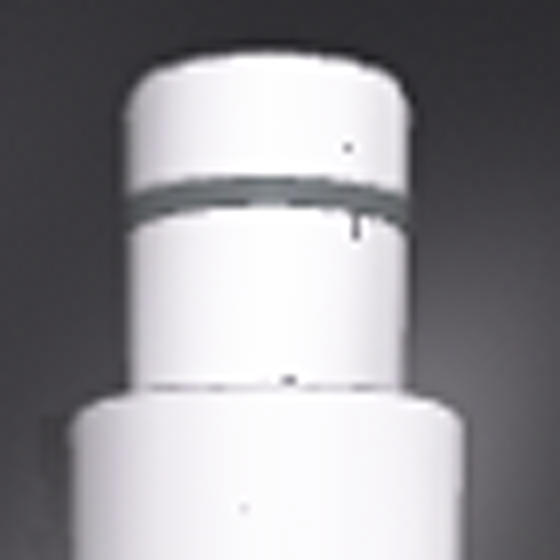

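The shaft is held centred in the tool to about 0.3 mm, and the earlier view shows the button out in its new hole. Next I lift and carry it to the rest.

servo_tool --rows '[[[0,0,-3.5,0,0,0],[0,0,-5,0,0,0],[0,0,-4.0,0,0,0]]]'

```text
clock: 20.35
position: [0.4254, 0.0463, 0.2067]
tool_rot: [-3.142, 0.0, 1.424]
force: [0.4, 1.2, -4.1]
grip_width: 0.018
```

Run:
```python
from h import *
plan([.591,-.0535,.205],100.45,7)
```

```text
clock 20.35 pos [0.4254 0.0463 0.2067] rot [-1.800e+02  1.000e-02  8.159e+01] F [ 0.39  1.24 -4.07] w 0.018
[-1.06, 2.55, 0.02, -0.0, 0.0, -2.69]
[-1.18, 2.5, 0.02, -0.0, 0.0, -2.69]
[-1.3, 2.44, 0.02, -0.0, 0.0, -2.69]
[-1.41, 2.37, 0.02, -0.0, 0.0, -2.69]
[-1.52, 2.31, 0.02, -0.0, 0.0, -2.69]
[-1.63, 2.23, 0.02, -0.0, 0.0, -2.69]
[-1.73, 2.15, 0.02, -0.0, 0.0, -2.69]
```

servo_tool --rows '[[[-1.05,2.55,0,0,0,-2.7],[-1.2,2.5,0,0,0,-2.7],[-1.3,2.45,0,0,0,-2.7],[-1.4,2.4,0,0,0,-2.7],[-0.7,1.0,0,0,0,-2.7]]]'

```text
clock: 20.98
position: [0.5316, -0.0179, 0.2047]
tool_rot: [-3.141, 0.0, 1.66]
force: [-0.5, -0.1, -4.7]
grip_width: 0.0182
```

servo_tool --rows '[[[0,0,0,0,0,-2.7],[0,0,0,0,0,-2.7],[0,0,0,0,0,0],[0,0,0,0,0,0]]]'

```text
clock: 21.48
position: [0.5308, -0.017, 0.2052]
tool_rot: [-3.141, -0.0, 1.753]
force: [0.4, -0.3, -4.3]
grip_width: 0.018
```

Run:
```python
from h import *
f=shot("wrist","w13");print(f["pose"])
plan([.591,-.0535,.205],100.45,3)
```

```text
(array([ 0.53076542, -0.01704942,  0.20521374]), array([-3.14114789e+00, -1.30724919e-04,  1.75284420e+00]))
clock 21.525 pos [ 0.5308 -0.0171  0.2053] rot [-179.98   -0.    100.44] F [-0.06 -0.45 -4.1 ] w 0.0186
[-1.56, 1.75, 0.01, -0.01, -0.0, -0.0]
[-1.56, 1.75, 0.01, -0.01, -0.0, -0.0]
[-1.56, 1.75, 0.01, -0.01, -0.0, -0.0]
```

View pics/w13.png

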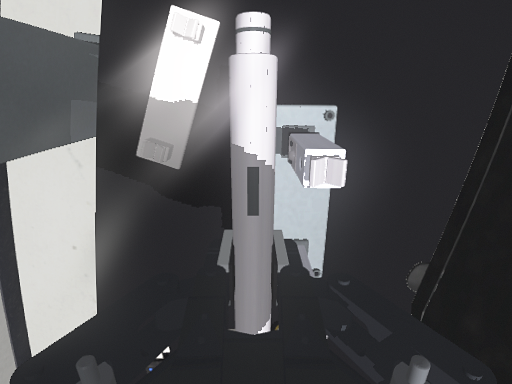

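Run:
```python
from h import *
f=load("w13");ps=f["pose"];crop(f,270,95,350,285,4,"w13c")
R=Ro.from_euler('z',np.radians(10.45)).as_matrix();c=np.array([.591,-.0535,0])
for n,p in dict(vbot_out=(0,.085,.149),vbot_in=(0,.065,.149),lipR_out=(.0135,.085,.159),lipR_in=(.0135,.065,.159),cornerR=(.045,.1175,.012),cornerRneg=(.045,-.1175,.012)).items(): print(n,proj(f,c+R@np.array(p),ps).round(1), (4*(proj(f,c+R@np.array(p),ps)-[270,95])).round(0))
```

```text
vbot_out [[326.6 156.4]] [[226. 246.]]
vbot_in [[324.4 183. ]] [[218. 352.]]
lipR_out [[349.6 159.5]] [[318. 258.]]
lipR_in [[346.7 187.2]] [[307. 369.]]
cornerR [[337.8 104.4]] [[271.  38.]]
cornerRneg [[322.2 277.7]] [[209. 731.]]
```

View pics/w13c.png

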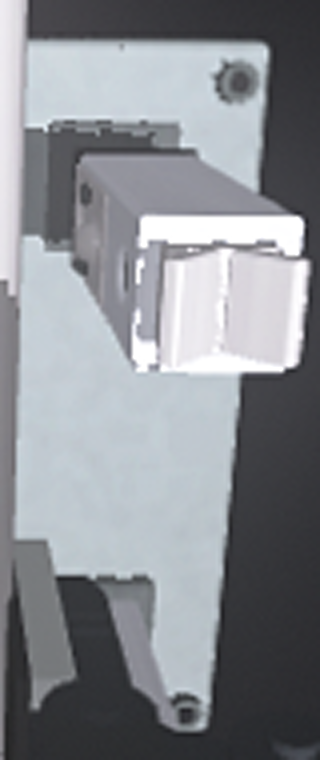

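servo_tool --rows '[[[-1.3,1.5,0,0,0,0],[-1.4,1.6,0,0,0,0],[-1.3,1.5,0,0,-0.3,0],[-0.68,0.65,0,0,-0.4,0],[0,0,0,0,0,0]]]'

```text
clock: 22.15
position: [0.5909, -0.0536, 0.2053]
tool_rot: [-3.141, 0.012, 1.753]
force: [-1.5, 0.2, -4.4]
grip_width: 0.0179
```

servo_tool --rows '[[[0,0,1.5,0,0,0],[0,0,1.5,0,0,0],[0,0,0,0,0,0],[0,0,0,0,0,0]]]'

```text
clock: 22.65
position: [0.5912, -0.054, 0.1756]
tool_rot: [-3.142, 0.012, 1.754]
force: [-0.4, -0.2, -4.3]
grip_width: 0.0183
```

Run:
```python
from h import *
plan([.591,-.0535,.146],100.45,1)
f=shot("wrist","w14");crop(f,200,0,310,290,2,"w14c")
g=shot("scene","s6");crop(g,225,140,335,230,6,"s6c")
g=shot("top","t6");crop(g,200,130,330,210,6,"t6c")
plan([.591,-.0535,.146],100.45,1)
```

```text
clock 22.65 pos [ 0.5912 -0.054   0.1756] rot [-180.      0.7   100.48] F [-0.37 -0.15 -4.32] w 0.0183
[0.09, -0.01, 2.96, -0.0, 0.7, 0.03]
clock 22.8 pos [ 0.5913 -0.054   0.1759] rot [179.97   0.7  100.48] F [ 0.51  0.41 -4.3 ] w 0.0185
[0.09, -0.02, 2.99, 0.03, 0.7, 0.03]
```

View pics/w14.png

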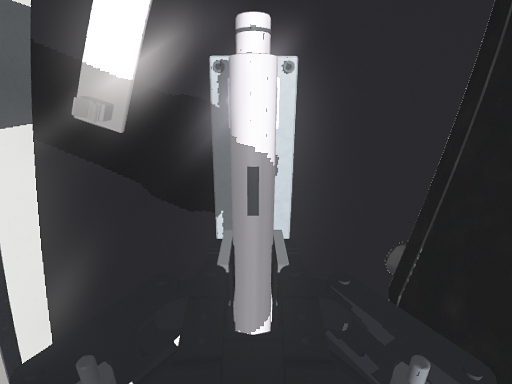

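View pics/s6c.png

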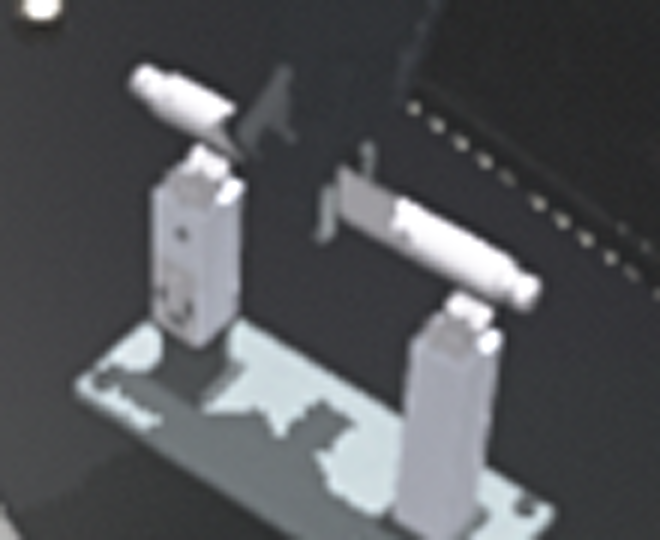

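servo_tool --rows '[[[0.05,0,1.2,0,0,0],[0,0,0.9,0,0,0],[0,0,0.4,0,0,0],[0,0,0,0,0,0]]]'

```text
clock: 23.3
position: [0.5909, -0.0539, 0.1502]
tool_rot: [-3.141, 0.012, 1.754]
force: [-0.7, 0.1, -4.9]
grip_width: 0.0181
```

servo_tool --rows '[[[0,0,0.1,0,0,0],[0,0,0,0,0,0]]]'

```text
clock: 23.55
position: [0.5912, -0.0538, 0.1497]
tool_rot: [3.141, 0.012, 1.754]
force: [0.2, -0.3, -4.6]
grip_width: 0.0181
```

servo_tool --rows '[[[0,0,0.1,0,0,0],[0,0,0,0,0,0]]]'

```text
clock: 23.8
position: [0.5911, -0.0538, 0.1486]
tool_rot: [3.142, 0.012, 1.754]
force: [0.1, -0.7, -4.4]
grip_width: 0.0178
```

servo_tool --rows '[[[0,0,0.1,0,0,0],[0,0,0,0,0,0]]]'

```text
clock: 24.05
position: [0.5911, -0.0538, 0.1475]
tool_rot: [-3.141, 0.012, 1.754]
force: [-0.9, 0.4, -4.7]
grip_width: 0.0183
```

servo_tool --rows '[[[0,0,0.05,0,0,0],[0,0,0,0,0,0]]]'

```text
clock: 24.3
position: [0.5911, -0.0538, 0.147]
tool_rot: [-3.142, 0.012, 1.754]
force: [-0.1, 0.4, -3.4]
grip_width: 0.018
```

servo_tool --rows '[[[0,0,0.05,0,0,0],[0,0,0,0,0,0]]]'

```text
clock: 24.55
position: [0.5911, -0.0538, 0.1465]
tool_rot: [-3.141, 0.012, 1.754]
force: [-0.8, -0.4, -4.7]
grip_width: 0.0184
```

servo_tool --rows '[[[0,0,0.05,0,0,0],[0,0,0,0,0,0]]]'

```text
clock: 24.8
position: [0.5911, -0.0538, 0.1461]
tool_rot: [-3.142, 0.012, 1.754]
force: [-0.1, -0.2, -3.8]
grip_width: 0.0183
```

servo_tool --rows '[[[0,0,0.04,0,0,0],[0,0,0,0,0,0]]]'

```text
clock: 25.05
position: [0.5912, -0.0538, 0.1458]
tool_rot: [3.141, 0.012, 1.754]
force: [-0.1, 0.7, -2.9]
grip_width: 0.0177
```

servo_tool --rows '[[[0,0,0.04,0,0,0],[0,0,0,0,0,0]]]'

```text
clock: 25.3
position: [0.5913, -0.0538, 0.1455]
tool_rot: [3.141, 0.012, 1.754]
force: [-1.7, 1.4, 3.5]
grip_width: 0.0185
```

Run:
```python
from workcell import bot
o=bot.observe();print(o["force"],o["moment"],o["position"])
```

```text
[-1.72203238  1.38390639  3.54938792] [ 0.14773788  0.21375354 -0.1241266 ] [ 0.59129855 -0.05376489  0.14554545]
```

servo_tool --rows '[[[0,0,0,0,0,0],[0,0,0,0,0,0]]]' --squeeze 20

```text
clock: 25.55
position: [0.5913, -0.0538, 0.1455]
tool_rot: [3.141, 0.012, 1.754]
force: [-0.6, 2.0, 5.4]
grip_width: 0.0183
```

servo_tool --rows '[[[0,0,0,0,0,0],[0,0,0,0,0,0]]]' --grip -0.48

```text
clock: 25.8
position: [0.5911, -0.0539, 0.1452]
tool_rot: [-3.141, 0.012, 1.754]
force: [0.4, 1.0, 0.6]
grip_width: 0.0225
```

servo_tool --rows '[[[0,0,0,0,0,0],[0,0,0,0,0,0],[0,0,0,0,0,0]]]' --grip -0.35

```text
clock: 26.18
position: [0.5911, -0.0539, 0.1453]
tool_rot: [-3.142, 0.012, 1.754]
force: [0.3, 0.3, -0.9]
grip_width: 0.0282
```

Run:
```python
from h import *
plan([.591,-.0535,.146],100.45,1)
f=shot("wrist","w15");crop(f,200,0,310,290,2,"w15c")
g=shot("scene","s7");crop(g,225,140,335,230,6,"s7c")
```

```text
clock 26.175 pos [ 0.5911 -0.0539  0.1453] rot [-180.      0.7   100.48] F [ 0.32  0.31 -0.91] w 0.0282
[0.04, -0.0, -0.08, -0.0, 0.7, 0.03]
```

View pics/w15.png

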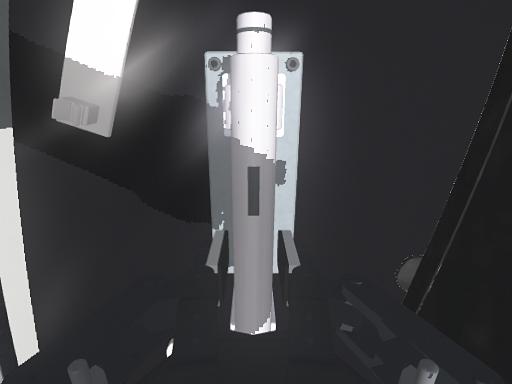

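View pics/s7c.png

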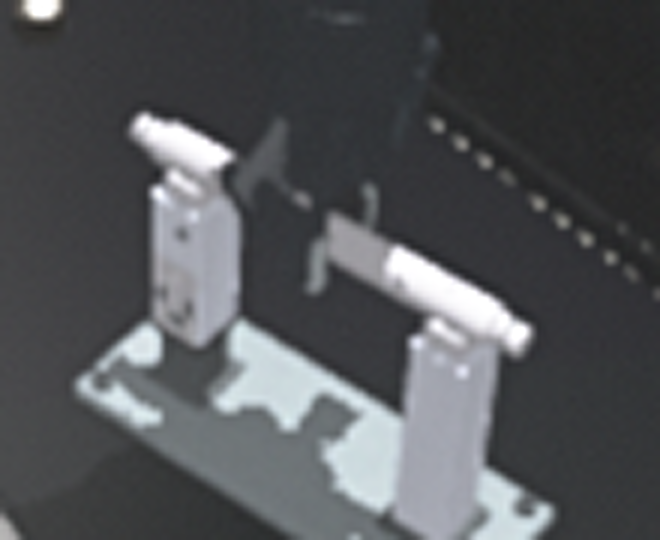

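servo_tool --rows '[[[0,0,0,0,0,0],[0,0,0,0,0,0]]]' --grip 0.3

```text
clock: 26.52
position: [0.5911, -0.0539, 0.1453]
tool_rot: [3.142, 0.012, 1.754]
force: [-0.9, 0.6, -0.5]
grip_width: 0.0554
```

servo_tool --rows '[[[0,0,-1.5,0,0,0],[0,0,-3,0,0,0],[0,0,-4,0,0,0],[0,0,-4,0,0,0],[0,0,0,0,0,0]]]'

```text
clock: 27.15
position: [0.592, -0.0527, 0.2741]
tool_rot: [3.136, 0.013, 1.754]
force: [-0.0, 0.3, -1.1]
grip_width: 0.0556
```

servo_tool --rows '[[[0,-3,0,0,0,0],[0,-4,0,0,0,0],[0,-4,0,0,0,0],[0,0,0,0,0,0],[0,0,0,0,0,0]]]'

```text
clock: 27.78
position: [0.4832, -0.0721, 0.2706]
tool_rot: [3.141, 0.012, 1.754]
force: [-0.0, 0.1, 0.1]
grip_width: 0.0553
```

Run:
```python
from h import *
plan([.591,-.0535,.146],100.45,1)
f=shot("wrist","w16");ps=f["pose"]
g=shot("scene","s8");crop(g,225,140,335,230,6,"s8c")
t=shot("top","t8");crop(t,190,120,350,220,5,"t8c")
R=Ro.from_euler('z',np.radians(10.45)).as_matrix();c=np.array([.591,-.0535,0])
for y,z in [(.110,.163),(-.110,.165)]: print("pred ends top/wrist",proj(t,c+R@np.array([0,y,z]))[0],proj(f,c+R@np.array([0,y,z]),ps)[0])
```

```text
clock 27.775 pos [ 0.4832 -0.0721  0.2706] rot [179.96   0.7  100.51] F [-0.03  0.08  0.07] w 0.0553
[0.01, 10.93, 12.47, 0.04, 0.7, 0.06]
pred ends top/wrist [220.24317891 173.59024611] [385.24127277  59.5160867 ]
pred ends top/wrist [313.49946052 157.81142262] [355.43915963 283.81328139]
```

View pics/w16.png

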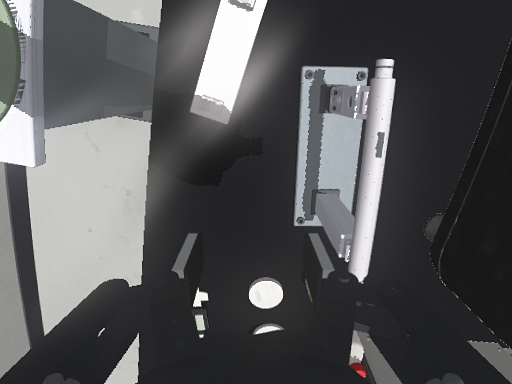

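View pics/s8c.png

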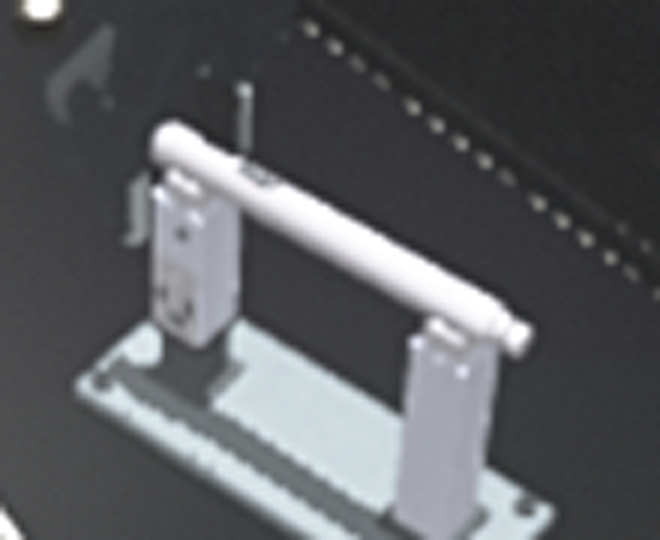

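View pics/t8c.png

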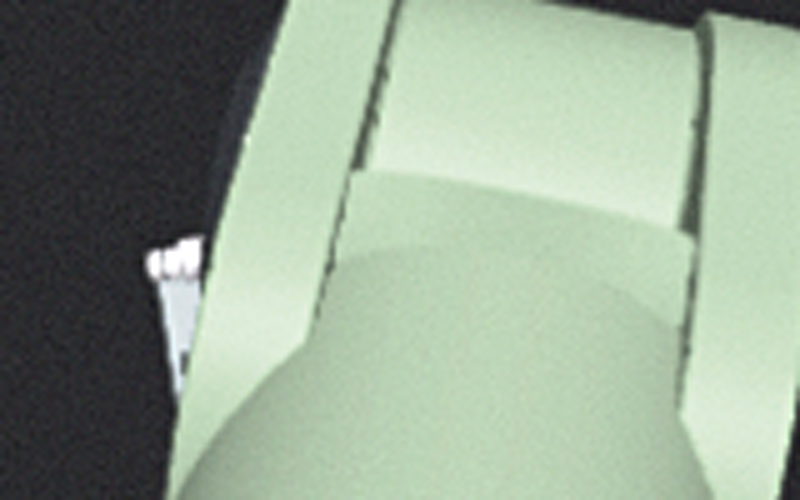

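The shaft end appears at (384,59), against (385,59.5) predicted for a centred shaft. The arm is clear of everything and reads about zero force.

Run:
```python
from workcell import bot
print(bot.job_done())
```

```text
the job is handed in; nothing more can be done
None
```

The shaft rest is set up and handed in at about 28 s on the robot's clock; the hand-in gave no verdict.

- **Leg raised:** I pinched the spring button flush and slid the sleeve up about 33 mm until the button popped out in the next hole. The wrist pictures show it standing out of the strike plate.
- **Lock test:** I pushed the sleeve down with about 16 N on the wrist reading for about 0.75 s, after roughly 1 s nearer 15 N. The lock held. The highest reading was 17.3 N. With the sleeve's own weight, I estimate the button carried at most about 19 to 20 N, which is close to the 20 N limit; I could not measure that load directly.
- **Shaft:** I lifted it from the cradle, tilted it 0.7° to match the V heights, and lowered it in steps of 0.4 mm at the end. Contact came at the predicted height. The readings just before release suggest both V-rests were loaded, with about 8 N total, including the shaft's weight.
- **Last check:** The visible shaft end lay within about 1 px of where a centred shaft should appear. The scene view shows it resting in both V-rests. The arm was clear, with the wrist force near zero.

I did not intentionally move near the small things around the rest, but I did not compare before-and-after pictures of each one. The arm hid most of the rest in the final top view, so I could not use that view as a second check.

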